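Clamp the grinding jar and latch the mill's guard door

ROBOT

A 6-joint arm with a two-finger parallel gripper is mounted at the origin on a cart in front of the work surface, level with it; the furniture and walls round the work are solid. World frame = base frame: x ahead of the robot, y to its left, z up, the work surface at z = 0. Lengths are in mm, angles in rad, forces in N, time in s.
With the tool pointing down it reaches from about 400 to 825 mm from the base axis. Payload 7 kg.
Tool frame: the origin (TCP) lies between the finger pads; the fingertips stand env.tip_extent ahead of it and the grasp point (between the pads) lies 5 mm behind it (env.tip_extent is the distance from the TCP to the fingertips, in mm); z points along the fingers, y is the line along which they close (so a half turn about z gives the same grasp; the last joint's range is limited). The gripper opens to 88 mm and grips with 3 to 60 N. Pads are 19 mm wide; open, the fingers measure 130 mm over their backs; the gripper's body (78 mm by 193 mm) begins 47 mm behind the grasp point.
Start: joints at [-0.825, 0.359, 0.012, 0, -1.224, -0.288], TCP at [298.305, -605.483, 240.561] pointing down, gripper open.
Joint ranges: [-3.07, 3.07], [-1.43, 2.12], [-1.02, 1.25], [-3.03, 1.67], [-3.05, -0], [-3.03, 3.03]. Speed limits (rad/s): [2.39, 2.39, 3.01, 3.14, 3.14, 3.14].

INTERFACE

Orientations are given as a 3x3 rotation matrix whose columns are the frame's x, y, z axes.
In Python, from cell import env, fingers, planner, cams, finish_job, status gives the robot as it stands. Calls block until the motion is done:
- env.move_ptp(position, orientation): joint-space move of the TCP to a pose.
- env.move_straight(position, orientation=None, feed=150): straight line of the TCP; orientation=None keeps the orientation; feed is the mean speed in mm/s.
- env.move_joints(angles): joint-space move.
- fingers.grip(opening): finger opening in mm; the grip force is fixed at half the most; returns when the fingers have stopped.
- env.hold(seconds).
- planner.ik(position, orientation): joint angles nearest the present ones, or None.
- cams.camera(name): name is "side" or "top" or "wrist"; returns a dict with "image" (480x640x3 uint8, red, green, blue), "z_map" (480x640 float32, mm along the optical axis (not along the pixel's ray), 0 where there is no reading), "fx", "fy", "cx", "cy" (pixels), "R" (3x3) and "t" (3): a world point X has camera coordinates R X + t; the wrist camera has in their place "mount" (4x4, takes a point from camera to tool coordinates, whose origin is the TCP and whose axes are the flange's). Camera axes: x right, y down, z forward; pixel columns grow to the right and rows downward; lengths in mm; the calibration is good to about 2 mm. The wrist camera is an equidistant fisheye: a pixel r from the principal point sees the ray r / f radians off the axis. A picture is of the moment at which its call begins: read the wrist's pose just before it.
A pose or a line that the arm cannot do raises env.PlanningError and nothing moves.
- finish_job(): hands the job in; it is judged then, once.
Readings, each from a call of its own:
- status.get_time(): time.
- status.get_q(): joint angles.
- status.get_qvel(): joint speeds.
- status.get_effort(): joint torques, N m.
- status.get_tcp_pos(): TCP position.
- status.get_tcp_rot(): TCP orientation.
- status.get_force(): force on the tool from outside, world axes, zero at the start.
- status.get_moment(): the same for the moment, N m.
- status.get_finger_gap(): finger opening in mm.
- status.get_grip_force(): force on a finger pad.
Only numpy, scipy, OpenCV 4.12 (cv2) and the standard library are available. Lean on these libraries where they do the work, as an engineer would, in place of code of your own. Each camera call takes 0.05 s, during which the arm holds its last target. There are 200 camera calls.

TASK

Get the small bench mill ready to run: screw its black clamp knob clockwise, regripping as often as needed, until it is fully home and the jar is held firmly under the pad. Then push the mill's guard door shut so that its sprung latch snaps in and it stays closed. Leave the jar in its nest and do not knock the other things about.

Things in the scene. Friction and masses are not known exactly. Their poses are not given: they have to be found in the camera images.
- mill: White bench mill, 180 x 154 mm, fixed. Origin: on the worktop below the axis of the clamp screw; x to its back, y to its left, z up. Base 40 mm high; casing behind x = +45 mm, 125 mm high; dark clamp arm, 44 mm wide, top at 145 mm, runs forward from it to x = -23 mm, with a boss (32 mm across, top at 150 mm) for the screw. Side walls at y = +70 and -73 mm, 110 mm high. Door across the front.
- knob_grip (a point): Middle of the clamp knob, on its vertical axis above the mill's origin. The knob is a black knurled cylinder, 52 mm in diameter, 32 mm high (16 mm either side of this point), on top of the clamp arm. This point is 179 mm above the worktop at joint 0 and 166 mm when home; then the knob's underside meets the boss, so fingertips must stay above 150 mm.
- knob (a joint): Turn of the clamp knob, rad: 0 = fully up; grows clockwise seen from above; hard stop at 9.5 = fully home. Starts between 0 and 2. It sinks 1.4 mm per rad (8.8 mm a turn), turns against about 0.06 N m of friction and stays where it is left. The pad reaches the jar at about 6.8; from there on its spring is compressed.
- pad: Round rubber pad, 36 mm across and 5 mm thick, at the lower end of the clamp screw, above the jar; origin at the centre of its underside. It is sprung (3 N per mm, about 11 N on the jar when the knob is home) and goes up and down with the knob.
- jar: Loose plain steel grinding jar with a lid, 57 mm in diameter, 66 mm high, about 0.35 kg; origin at the centre of its underside. It already stands upright on the base (z = 40 mm) under the clamp screw, between six short pins.
- door (a joint): Angle of the guard door, rad: 0 = closed, at its stop; grows as it swings out to the front about the vertical hinge on the mill's left front edge; at most 1.25. Starts between 0.7 and 1.1. A weak spring (under 1 N at the free edge) pushes it back to about half open if the latch has not met the strike; half-caught it may stay ajar at 0.03 to 0.1; latched it rests at about 0.02.
- door_hinge (a point): Point on the vertical hinge axis of the door, 108 mm above the worktop, at x = -78, y = +70 mm of the mill. The door is a clear pane in an aluminium frame, 126 mm wide from this axis, 8 mm thick, from 53 to 140 mm above the worktop. Closed, it runs from here along the mill's -y; at angle a it is turned clockwise by a, seen from above.
- door_push (a point): Where to push: on the outer face of the door (which looks to the mill's -x when closed), near its free edge, 105 mm from the hinge axis, 4 mm out from the door's mid-plane, 108 mm above the worktop. A small black latch housing stands out 12 mm from the mid-plane below it, 57 to 79 mm above the worktop.
- latch (a joint): Bevelled spring bolt in the free edge of the door, m: 0 = fully out, to 0.009 pushed in. As the door closes, from about 0.15 rad on, it rides over the strike pin on the right front edge of the mill, is pushed in by some 6 mm, and snaps out behind it in the last 0.03 rad. It takes roughly 3 to 8 N at the push point.
- bottle: Bystander: white reagent bottle, 39 mm in diameter, 150 mm high, standing to the left of the mill; origin at the centre of its underside.
- dropper: Bystander: small brown dropper bottle with a pointed blue cap, 25 mm in diameter, 73 mm high, standing to the right of the mill; origin at the centre of its underside.
- timer: Bystander: white bench timer, 64 x 64 x 19 mm, lying in front of the mill; origin at the centre of its underside.
- marker: Bystander: marker pen, 135 mm long, 16 mm thick, lying to the left front of the mill; origin at the centre of its underside.
Mind the look-alikes: they are no part of the job. What is meant by the jar is not yellow, and is the smaller of those in its own colour.

How it is judged (in metres and radians):
On the way, in this order (a step that is already met when the one before it is completed fails the run):
1. the clamp knob is screwed home on the jar while the door is still open (value of joint knob above 9 rad and contact force between pad and jar above 5 N and z of jar in the frame of mill between 0.038 and 0.043 m and horizontal distance between jar and mill below 0.006 m and angle between jar's own z axis and vertical below 0.06 rad and value of joint door above 0.3 rad), for 0.2 s.
2. the door is shut and its latch has snapped out (value of joint door below 0.06 rad and value of joint latch below 0.003 m), for 0.2 s.
At the end, for the whole second after the job is handed in: Knob at 9.0 rad or more (stop 9.5), pad pressing on the jar with over 5 N; jar upright (0.06 rad), at rest, within 6 mm of the screw axis and 38 to 43 mm above the worktop; door within 0.06 rad of closed, latch bolt out to within 3 mm (all of step 2 and value of joint knob above 9 rad and contact force between pad and jar above 5 N and z of jar in the frame of mill between 0.038 and 0.043 m and horizontal distance between jar and mill below 0.006 m and angle between jar's own z axis and vertical below 0.06 rad and linear speed of jar below 0.02 m/s); the robot touches nothing.
It fails at once if the white bottle is moved by more than 40 mm or tipped over (distance of bottle from where it was at the start of the episode above 0.04 m or angle between bottle's own z axis and vertical above 0.5 rad).
It fails at once if the dropper bottle is moved by more than 40 mm or tipped over (distance of dropper from where it was at the start of the episode above 0.04 m or angle between dropper's own z axis and vertical above 0.5 rad).
It fails at once if the bench timer is moved by more than 40 mm or tipped over (distance of timer from where it was at the start of the episode above 0.04 m or angle between timer's own z axis and vertical above 0.5 rad).
It fails at once if the marker pen is moved by more than 40 mm (distance of marker from where it was at the start of the episode above 0.04 m).
It also fails if it takes over 72 s, if anything falls off the work surface, if the arm or the gripper's body presses on something with over 40 N, if the wrist force passes 120 N, or if a joint passes its speed limit or range.

## Working session

There is one attempt and no reset: what is moved stays moved. The work goes in short steps, each a Python script; the robot and the scene stay as the last script left them, time stands still between calls to the robot, and variables do not carry over. Pictures are saved under pics/ and viewed, at most 10 in all, crops included, and the job is handed in when it is done.

```bash
mkdir -p pics; ls; python3 - <<'E'
from cell import env,cams,status
import cv2,numpy as np
print(env.tip_extent,status.get_time())
for n in("top","side"):
    c=cams.camera(n); np.savez(f"pics/{n}0.npz",**c); cv2.imwrite(f"pics/{n}0.png",c["image"][:,:,::-1]); print(n,c["fx"],c["cx"],c["cy"],c["R"],c["t"])
E
```

```text
pics
14.0 0.0
top 543.5098281050377 310.2319540369601 234.64993894808163 [[ 0.00884035 -0.99978037  0.01900164]
 [-0.99191919 -0.01117277 -0.12637835]
 [ 0.1265629  -0.01773086 -0.99180011]] [ -69.7440374   540.81497957 1363.78738326]
side 540.4422683737328 319.760476129097 243.81596345908994 [[-0.95479511 -0.29641221  0.02249653]
 [-0.20037074  0.58582967 -0.78527394]
 [ 0.21958566 -0.75428337 -0.61873964]] [ 501.4215241   245.58595905 1015.55765834]
```

View pics/top0.png

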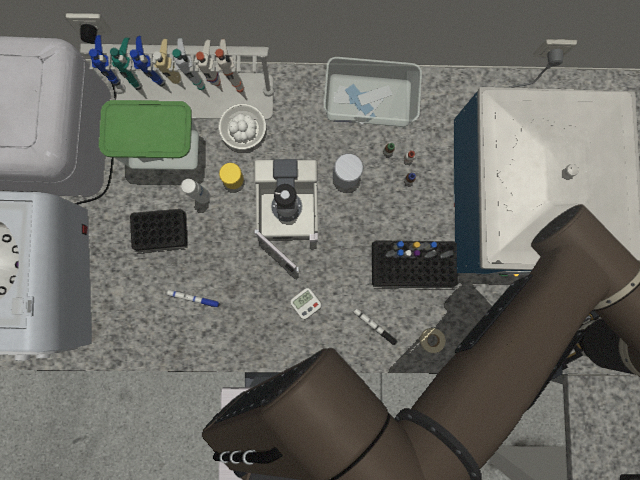

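View pics/side0.png

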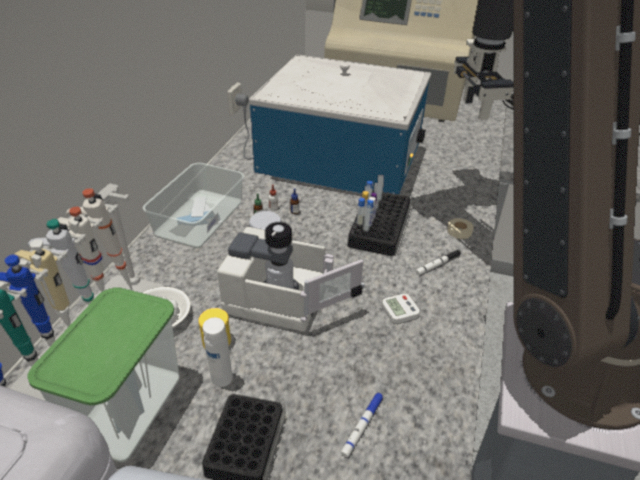

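Top view: the mill is at (287,200) with its black knob at (285,195), and its door is open from (258,233) to (297,271). The timer is at (306,304), the white bottle at about (192,188), and markers at (193,298) and (375,326). There are three jar candidates: the small steel one in the mill at (287,212), a larger steel one at (348,172) and a yellow one at (231,176). The jar in the mill nest fits: it is steel and the smaller of the two steel ones.

```bash
cat > h.py <<'E'
import numpy as np, cv2
def cloud(c):
    v,u=np.mgrid[0:480,0:640]; z=c["z_map"]
    P=np.stack([(u-c["cx"])/c["fx"]*z,(v-c["cy"])/c["fy"]*z,z],-1)
    return (P-c["t"])@c["R"]
def ray(c,u,v,h):
    d=np.array([(u-c["cx"])/c["fx"],(v-c["cy"])/c["fy"],1])@c["R"]; o=-c["t"]@c["R"]
    return o+d*(h-o[2])/d[2]
E
python3 - <<'E'
from h import *
for n,(x0,x1,y0,y1) in {"top":(240,330,145,290),"side":(200,380,210,340)}.items():
    c=dict(np.load(f"pics/{n}0.npz")); W=cloud(c); im=c["image"]
    S=np.zeros((480,640),bool); S[y0:y1,x0:x1]=True; S&=c["z_map"]>0
    g=im.max(-1)
    k=S&(g<75)&(W[...,2]>150); p=W[k]
    print(n,"knob",k.sum(),p.min(0),p.max(0),np.percentile(p[:,2],[50,90,97]))
    t=p[p[:,2]>np.percentile(p[:,2],90)-5] if len(p) else p
    (cc,r)=cv2.minEnclosingCircle(t[:,:2].astype(np.float32)); print("top face",cc,r)
    for lab,lo,hi in(("casing",118,132),("walls",104,116)):
        m=S&(g>130)&(W[...,2]>lo)&(W[...,2]<hi)
        q=W[m]; rct=cv2.minAreaRect(q[:,:2].astype(np.float32)); print(lab,m.sum(),rct,q[:,2].mean())
        print(cv2.boxPoints(rct).round(1).tolist())
c=dict(np.load("pics/top0.npz"))
cv2.imwrite("pics/c1.png",cv2.resize(c["image"][150:320,170:370,::-1],None,fx=3.5,fy=3.5,interpolation=cv2.INTER_CUBIC))
E
```

```text
top knob 341 [587.63357071 -27.93192918 151.42314246] [638.79122028  22.9807056  200.89104916] [191.93177026 195.9252556  197.59298364]
top face (614.1658935546875, -2.736745595932007) 25.504682540893555
casing 811 ((588.8445434570312, -0.9412307739257812), (251.8951873779297, 151.89266967773438), 0.7113407254219055) 124.9023240475765
[[462.0, 73.4000015258789], [463.79998779296875, -78.4000015258789], [715.7000122070312, -75.30000305175781], [713.7999877929688, 76.5999984741211]]
walls 265 ((601.312255859375, -3.4757003784179688), (117.22956085205078, 151.21372985839844), 0.677193284034729) 109.81275797162321
[[541.7999877929688, 71.4000015258789], [543.5999755859375, -79.80000305175781], [660.7999877929688, -78.4000015258789], [659.0, 72.80000305175781]]
side knob 491 [587.77015048 -23.68314514 150.04626115] [636.69347384  27.11508754 196.3605139 ] [186.72669971 193.18349033 194.34145066]
top face (612.6484375, 1.231207013130188) 25.12590980529785
casing 720 ((654.6670532226562, 55.87776184082031), (306.25390625, 239.83802795410156), 55.80191421508789) 124.27250916128824
[[469.3999938964844, -3.4000000953674316], [667.7999877929688, -138.1999969482422], [839.9000244140625, 115.0999984741211], [641.5, 249.89999389648438]]
walls 472 ((586.2848510742188, 27.470901489257812), (220.22100830078125, 161.1121368408203), 56.41301727294922) 108.84182765445458
[[458.29998779296875, -19.700000762939453], [592.5, -108.80000305175781], [714.2999877929688, 74.5999984741211], [580.0999755859375, 163.8000030517578]]
```

View pics/c1.png

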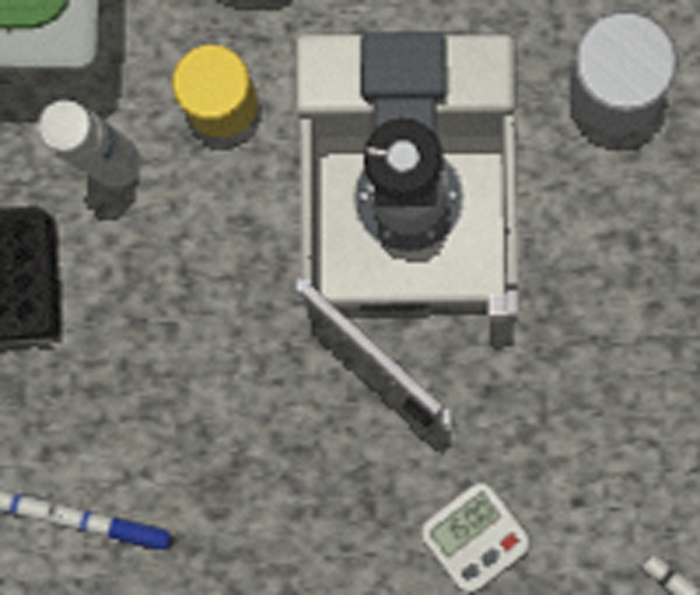

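The crop confirms it: the jar under the clamp, with the black knob at crop (403,157), is the small steel one. The bigger steel jar and the yellow jar stand outside. Moving in.

```bash
cat >> h.py <<'E'
R0=np.array([[0.,1,0],[1,0,0],[0,0,-1]])  # tool down, closing along world x
E
python3 - <<'E'
from h import *
from cell import env,fingers,planner,cams,status
c=dict(np.load("pics/top0.npz")); W=cloud(c)
print("oven",np.percentile(W[90:200,480:540,2],[5,50,95]), ray(c,455,270,200))
# door top edge & bystanders
p=[ray(c,u,v,140) for u,v in((170+304/3.5,150+286/3.5),(170+445/3.5,150+416/3.5))]
print("door",p, "timer",ray(c,306,304,19))
print(planner.ik([450,-400,400],status.get_tcp_rot()))
print(status.get_tcp_rot().round(2).tolist())
for z in(260,179,166): print(planner.ik([613.5,-1.2,z],R0))
E
```

```text
oven [236.6509166  245.99259044 261.58750131] [ 443.57340917 -389.32043105  200.        ]
door [array([533.68931053,  64.46280908, 140.        ]), array([446.40350357, -32.27057816, 140.        ])] timer [364.35683163 -55.33522757  19.        ]
[-4.02973614e-01  1.81190014e-01  1.24326591e-01 -8.53770543e-04
 -1.51512268e+00 -7.10093905e-01]
[[-0.9, -0.44, -0.0], [-0.44, 0.9, 0.0], [0.0, 0.0, -1.0]]
[ 0.31600651  0.24676686 -0.10132209  0.         -1.22270739  2.82558614]
[ 0.31600651  0.30402088 -0.2145289   0.         -1.05224655  2.82558614]
[ 0.31600651  0.31526421 -0.2306699   0.         -1.02486222  2.82558614]
```

```bash
cat >> h.py <<'E'
def qpose(planner,p,j6):
    q=np.array(planner.ik(list(p),R0)); q[5]=j6; return q
E
python3 - <<'E'
from h import *
from cell import env,fingers,planner,cams,status
p=status.get_tcp_pos(); env.move_straight([p[0],p[1],400],feed=250)
q=np.array(planner.ik([613.5,-1.2,280],R0)); q[5]=2.85; env.move_joints(q)
fingers.grip(80)
pos,rot=status.get_tcp_pos(),status.get_tcp_rot()
c=cams.camera("wrist"); print(status.get_time(),pos,rot.round(3).tolist(),c["fx"],c["cx"],c["cy"],c["mount"].round(3).tolist())
np.savez("pics/w0.npz",pos=pos,rot=rot,**c); cv2.imwrite("pics/w0.png",c["image"][:,:,::-1])
E
```

```text
4.0167 [613.50513576  -1.32019083 280.00094936] [[-0.024, 1.0, -0.0], [1.0, 0.024, 0.0], [0.0, -0.0, -1.0]] 371.64829954431775 316.44104825418816 234.70640955225616 [[0.001, -0.969, -0.247, 65.917], [1.0, 0.001, 0.001, -1.206], [-0.001, -0.247, 0.969, -144.217], [0.0, 0.0, 0.0, 1.0]]
```

View pics/w0.png

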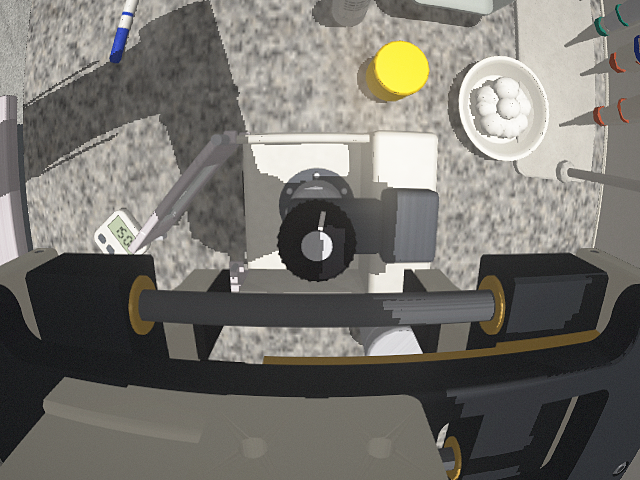

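The wrist picture shows the knob between the open fingers, its cap at (317,246) and its rim about 278–356 by 200–283. I refine the centre from this view and then grip.

```bash
python3 - <<'E'
from h import *
c=dict(np.load("pics/w0.npz")); v,u=np.mgrid[0:480,0:640]
a=(u-c["cx"])/c["fx"]; b=(v-c["cy"])/c["fy"]; r=np.hypot(a,b)+1e-9
z=c["z_map"]; P=np.stack([a/r*np.tan(r)*z,b/r*np.tan(r)*z,z],-1)
T=P@c["mount"][:3,:3].T+c["mount"][:3,3]; W=T@c["rot"].T+c["pos"]
m=np.zeros_like(z,bool); m[190:265,265:370]=True
m&=(z>0)&(W[...,2]>150)&(c["image"].max(-1)<90)
zz=W[m][:,2]; print(np.histogram(zz,bins=range(150,210,4)))
top=m&(W[...,2]>np.percentile(zz,80)-6); q=W[top]
print(top.sum(),q.min(0),q.max(0),cv2.minEnclosingCircle(q[:,:2].astype(np.float32)))
E
```

```text
(array([   0,    0,    0,   10,   65,   57,   63,   59,   64,  154, 2863,
        120,    0,    0]), array([150, 154, 158, 162, 166, 170, 174, 178, 182, 186, 190, 194, 198,
       202, 206]))
3117 [586.42716676 -15.55544126 187.30124997] [638.53427608  24.66943447 195.14412667] ((612.4649047851562, -1.1001349687576294), 26.462467193603516)
```

```bash
python3 - <<'E'
from h import *
from cell import env,fingers,planner,cams,status
X=[612.8,-1.2]
env.move_joints(qpose(planner,X+[240],2.95))
env.move_straight(X+[178],feed=80); print(status.get_force().round(1),status.get_moment().round(2))
fingers.grip(40); env.hold(.2)
print(status.get_time(),status.get_tcp_pos().round(2),status.get_finger_gap(),status.get_grip_force(),status.get_force().round(2),status.get_moment().round(2))
# first small turn
for d in(.3,.6,.9):
    env.move_joints(qpose(planner,X+[178-1.4*d],2.95-d)); print(status.get_time(),status.get_finger_gap(),status.get_force().round(1),status.get_moment().round(3))
E
```

```text
[-0.3 -0.3 -0.4] [-0.19 -0.01 -0.03]
6.0083 [613.36  -1.09 178.3 ] 51.310185308446655 29.995982944965363 [3.68 0.71 0.36] [-0.14 -1.16  0.04]
6.4 51.89654021787784 [ 5.5  0.7 -0.5] [-0.156 -1.722 -0.051]
6.7917 51.67591988240357 [ 4.9 -0.9 -0.2] [-0.285 -1.951 -0.052]
7.1833 51.8136307693998 [6.6 0.3 0.3] [-0.415 -2.047 -0.036]
```

```bash
python3 - <<'E'
from h import *
from cell import env,fingers,planner,cams,status
X=[613.6,-1.1]
for d in(1.9,2.9,3.9,4.9,5.8):
    env.move_joints(qpose(planner,X+[178-1.4*d],2.95-d)); print(status.get_time(),status.get_tcp_pos().round(1),status.get_finger_gap(),status.get_force().round(1),status.get_moment().round(3))
E
```

```text
8.125 [613.8  -1.4 175.6] 51.17723147071314 [ 3.4 -2.7  1.2] [-1.05  -1.364  0.002]
9.0667 [613.6  -1.7 174.2] 51.56361250564169 [ 3.1 -4.2  1.7] [-1.471 -1.349 -0.111]
10.0083 [613.3  -1.7 172.7] 51.46249052049185 [ 2.8 -5.2  3.6] [-1.844 -0.755 -0.098]
10.95 [613.2  -1.4 171.3] 51.40802398420172 [-0.5 -3.4  4.4] [-1.462 -0.235  0.019]
11.8167 [613.3  -1.1 170.1] 51.31133903221214 [ 0.8 -3.1  5.5] [-1.03  -0.184 -0.088]
```

```bash
python3 - <<'E'
from h import *
from cell import env,fingers,planner,cams,status
X=[613.5,-1.4]; z0=170.5
fingers.grip(80)
env.move_joints(qpose(planner,X+[z0],2.95))
fingers.grip(40); env.hold(.1)
print(status.get_time(),status.get_finger_gap(),status.get_force().round(1),status.get_moment().round(3))
d=0
while d<4.5:
    d+=.3; env.move_joints(qpose(planner,X+[max(z0-1.4*d,166)],2.95-d)); m=status.get_moment()
    print(round(d,2),status.get_time(),status.get_tcp_pos().round(1),status.get_finger_gap().round(2),status.get_force().round(1),m.round(3))
    if abs(m[2])>.6: break
E
```

```text
17.975 51.129458509724174 [0.4 0.1 0.4] [-0.13  -0.121  0.043]Traceback (most recent call last):
  File "<stdin>", line 11, in <module>
AttributeError: 'float' object has no attribute 'round'
```

```bash
python3 - <<'E'
from h import *
from cell import env,fingers,planner,cams,status
X=[613.5,-1.4]; z0=170.5
d=.3
while d<4.5:
    d+=.3; env.move_joints(qpose(planner,X+[max(z0-1.4*d,166)],2.95-d)); m=status.get_moment()
    print(round(d,2),status.get_time(),status.get_tcp_pos().round(1),round(status.get_finger_gap(),2),status.get_force().round(1),m.round(3))
    if abs(m[2])>.6: break
E
```

```text
0.6 18.7583 [613.6  -1.4 169.7] 51.35 [ 0.6 -0.1 -0.1] [-0.25  -0.089 -0.021]
0.9 19.15 [613.6  -1.4 169.3] 51.55 [ 1.5 -0.6  0. ] [-0.261 -0.13  -0.058]
1.2 19.5417 [613.6  -1.4 168.9] 51.19 [ 1.3 -0.1  0.1] [-0.347 -0.184 -0.039]
1.5 19.9333 [613.6  -1.4 168.5] 51.49 [ 1.3 -0.3 -0.4] [-0.347 -0.147 -0.048]
1.8 20.325 [613.5  -1.4 168. ] 51.65 [ 1.3 -0.5  0.5] [-0.387 -0.123 -0.031]
2.1 20.7167 [613.7  -1.5 167.8] 51.41 [ 0.7 -1.1  1.9] [-0.654 -0.053  0.711]
```

The stop was reached: the moment jumped at 7.9 rad of turning, which matches a start of about 1.6. I release, check the knob height and go to the door.

```bash
cat >> h.py <<'E'
PSI=.012; C,S=np.cos(PSI),np.sin(PSI); RM=np.array([[C,-S],[S,C]])
HINGE=np.array([613.4,-1.4])+RM@[-78,70]
def door(a,off,along=97,z=120):
    d=RM@[-np.sin(a),-np.cos(a)]; n=RM@[-np.cos(a),np.sin(a)]
    p=HINGE+along*d+off*n; y=np.r_[d,0]; zz=np.array([0,0,-1.])
    return [p[0],p[1],z], np.stack([np.cross(y,zz),y,zz],1)
E
python3 - <<'E'
from h import *
from cell import env,fingers,planner,cams,status
fingers.grip(80); env.hold(.2)
p=status.get_tcp_pos(); env.move_straight([p[0],p[1],280],feed=200)
pos,rot=status.get_tcp_pos(),status.get_tcp_rot(); c=cams.camera("wrist")
v,u=np.mgrid[0:480,0:640]; a=(u-c["cx"])/c["fx"]; b=(v-c["cy"])/c["fy"]; r=np.hypot(a,b)+1e-9
z=c["z_map"]; P=np.stack([a/r*np.tan(r)*z,b/r*np.tan(r)*z,z],-1)
W=(P@c["mount"][:3,:3].T+c["mount"][:3,3])@rot.T+pos
m=(c["image"].max(-1)<90)&(z>0); m[:190]=m[265:]=False; m[:,:265]=m[:,370:]=False
print("knob top z",np.median(W[m&(W[...,2]>165)][:,2]),status.get_time())
cv2.imwrite("pics/w1.png",c["image"][:,:,::-1])
c=cams.camera("side"); cv2.imwrite("pics/s1.png",cv2.resize(c["image"][190:350,190:400,::-1],None,fx=3,fy=3))
fingers.grip(0)
for f in(1,-1):
    Q=[]
    for aa,o in((.75,55),(.75,15),(.4,15),(0,14)):
        P0,R=door(aa,o); R=R.copy(); R[:,:2]*=f; q=planner.ik(P0,R); Q.append(q)
    print(f,[None if q is None else np.round(q,2).tolist() for q in Q])
E
```

```text
knob top z 181.96427549961732 22.3833
1 [[0.54, 0.07, -0.67, 0.0, -0.82, 0.29], [0.44, 0.12, -0.62, 0.0, -0.83, 0.39], [0.37, 0.16, -0.56, 0.0, -0.84, 0.81], [0.32, 0.22, -0.48, 0.0, -0.86, 1.26]]
-1 [[0.54, 0.07, -0.67, 0.0, -0.82, -2.85], [0.44, 0.12, -0.62, 0.0, -0.83, -2.75], [0.37, 0.16, -0.56, 0.0, -0.84, -2.33], [0.32, 0.22, -0.48, 0.0, -0.86, -1.88]]
```

View pics/s1.png

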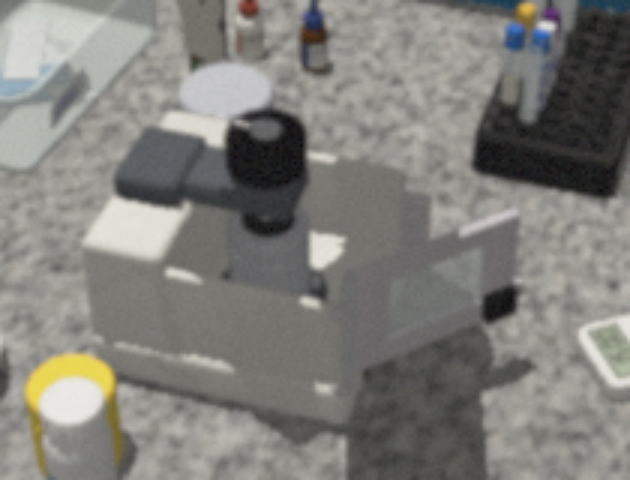

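Knob top is at 182 mm, which is home. The crop shows the pad on the upright jar at (270,250) and the door still open, its free edge at (515,270).

```bash
python3 - <<'E'
from h import *
from cell import env,fingers,planner,cams,status
env.move_ptp(*door(.75,60,z=260)); env.move_straight(door(.75,60)[0],feed=150)
env.move_straight(*door(.75,22),feed=100); print(status.get_force().round(1))
for a in np.arange(.7,.15,-.1):
    env.move_straight(*door(a,14),feed=100); print(round(a,2),status.get_time(),status.get_force().round(1))
E
```

```text
[ 0.2 -0.6  0.6]
0.7 26.45 [-0.5  0.9 -0.1]
0.6 26.7 [ 0.3 -0.7 -0.8]
0.5 26.95 [-0.  -1.  -0.2]
0.4 27.2 [ 0.1 -0.1  0.1]
0.3 27.45 [0.1 0.4 0.4]
0.2 27.7 [-0.8  0.3  0.4]
```

```bash
python3 - <<'E'
from h import *
from cell import env,fingers,planner,cams,status
c=cams.camera("top"); cv2.imwrite("pics/t2.png",cv2.resize(c["image"][150:320,200:370,::-1],None,fx=3,fy=3))
for a in np.arange(.17,-.08,-.02):
    env.move_straight(*door(a,14),feed=40); f=status.get_force(); print(round(a,2),status.get_time(),status.get_tcp_pos().round(1),f.round(1))
    if f[0]<-22: break
E
```

```text
0.17 28.0 [505.1 -25.9 119.9] [-0.5  0.4 -0.3]
0.15 28.25 [507.2 -26.5 119.9] [-0.5  0.3 -0.5]
0.13 28.5 [509.1 -27.1 119.9] [-1.  -0.1  0.1]
0.11 28.75 [509.6 -27.5 119.8] [-7.5  2.7  5.6]
0.09 29.0 [510.2 -28.  119.5] [-12.    5.1   7.2]
0.07 29.25 [510.9 -28.4 119.3] [-16.2   5.7  10.7]
0.05 29.5 [511.6 -28.9 119.1] [-20.3   7.9  13.4]
0.03 29.75 [518.  -29.2 119.7] [-0.8 -0.5 -1.1]
0.01 30.0 [520.7 -29.5 120. ] [-2.3 -0.8  1.3]
-0.01 30.25 [521.1 -29.8 119.8] [-7.9  1.5  6. ]
-0.03 30.5 [521.1 -30.2 119.4] [-14.6   4.1   9.6]
-0.05 30.75 [520.9 -30.7 119.2] [-22.5   6.   16.4]
```

View pics/t2.png

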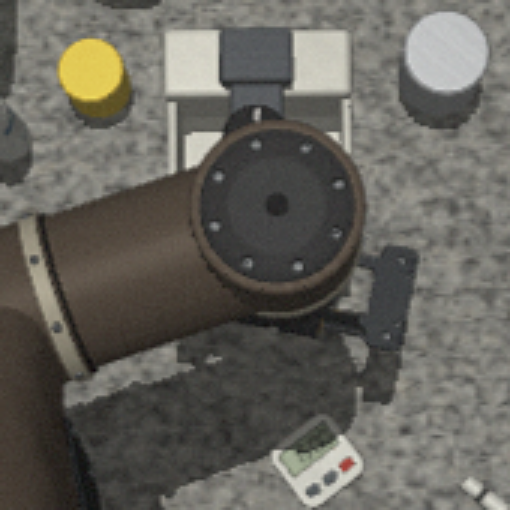

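The force built to 20 N, dropped as the latch snapped over, then rose again at the stop. In the top view the arm hides the door. I back off and check.

```bash
python3 - <<'E'
from h import *
from cell import env,fingers,planner,cams,status
env.move_straight(door(0,60)[0],feed=100); p=door(0,60)[0]; p[2]=280; env.move_straight(p,feed=200)
p,R=door(0,150,z=330); env.move_ptp([450,-150,330],R); env.hold(.5)
print(status.get_time(),status.get_force().round(1))
a=cams.camera("top"); b=cams.camera("side")
A=cv2.resize(a["image"][150:320,230:340,::-1],(388,600),interpolation=cv2.INTER_CUBIC); B=cv2.resize(b["image"][200:340,210:306+0,::-1],(411,600)) if 0 else cv2.resize(b["image"][200:350,210:370,::-1],(400,375))
o=np.zeros((600,800,3),np.uint8); o[:,:388]=A; o[:375,395:795]=B; cv2.imwrite("pics/f.png",o)
E
```

```text
33.45 [-0.3 -0.2 -0.4]
```

View pics/f.png

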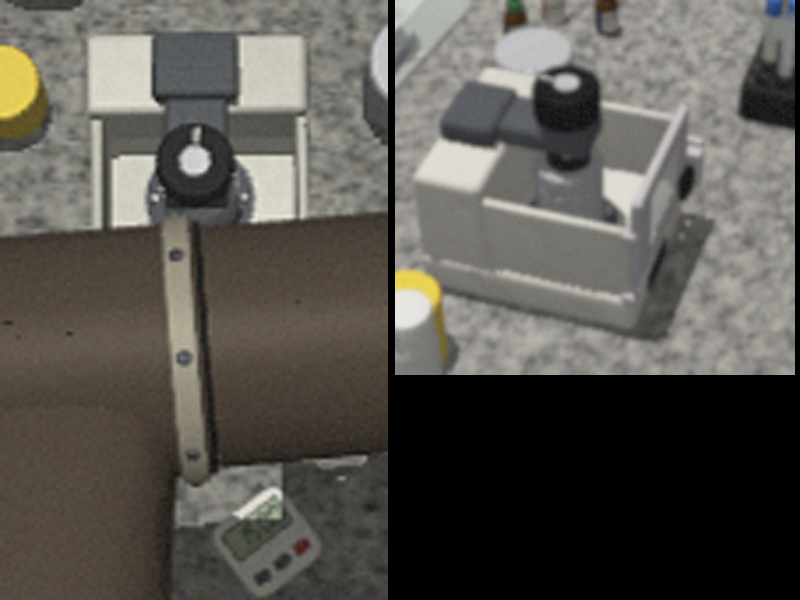

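The door is shut and stays shut with the arm clear. The side crop shows it flush at (660,190), with the knob down on its boss and the jar upright. Handing in.

```bash
python3 -c "
from cell import finish_job
print(finish_job())"
```

```text
the job is handed in; nothing more can be done
None
```

I screwed the clamp knob home onto the jar, pushed the door shut until its latch snapped in, and handed the job in at about 33 s; I touched none of the other things, and the verdict was not shown.

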